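Set the steriliser dial and dip the spatula tip

ROBOT

A 6-joint arm with a two-finger parallel gripper is mounted at the origin on the work surface. World frame = base frame: x ahead of the robot, y to its left, z up, the work surface at z = 0. Lengths are in m, angles in rad, forces in N, time in s.
With the tool pointing down it reaches from about 0.25 to 0.775 m from the base axis. Payload 4 kg.
Tool frame: the origin (TCP) lies at the very end of the fingers, on their centre line; the grasp point (between the pads) lies 19 mm behind it; z points along the fingers, y is the direction in which the jaws open and shut (so a half turn about z gives the same grasp; the last joint's range is limited). The gripper opens to 94 mm and grips with 3 to 60 N. Pads are 16 mm wide; open, the fingers measure 119 mm over their backs; the gripper's body (75 mm by 177 mm) begins 78 mm behind the grasp point.
Start: joints at [-1.377, 0.087, 1.371, -0, 1.684, -0.103], TCP at [0.161, -0.526, 0.206] pointing down, gripper open.
Joint ranges: [-3.1, 3.1], [-0.76, 2.03], [0.27, 2.55], [-1.08, 4.22], [0.17, 2.65], [-2.57, 2.57]. Speed limits (rad/s): [2.79, 2.79, 3.14, 3.14, 3.14, 3.14].

INTERFACE

Orientations are given as [roll, pitch, yaw] about the fixed x, y, z axes, in that order (R = Rz(yaw) Ry(pitch) Rx(roll)).
In Python, from bench import robot, snapshot, calibration gives the robot as it stands. The module is installed in compiled form; this text tells all that it offers.
- The arm moves only by the tool servo_tool, never from a script. Its argument "series" is text: rows parted by semicolons, each of 5 numbers parted by spaces: the closure, from -1 (fully open) to 1 (shut), then the shift along the tool's x, y, z in cm, then the turn about the tool's z in rad. A call has 1 to 20 rows; each row is the pose to reach, as a shift and turn from the pose commanded when the call began, along the tool's axes at that moment; what a row does not reach only later rows make up. A row lasts 1/12 s, in which the tool goes at most 41.7 mm and 7.16 degrees, less where a joint would pass 70% of its speed; a pose out of reach is approached as far as the arm can. A call with a gripper value outside its range is refused whole. The fingers move at their own pace and stop on an object; the grip force is fixed at half the most. Time passes only in rows, so rows that repeat a pose let the fingers close. It gives the time, the measured TCP pose, the force and the opening at its end, in the units of the state.
- robot.get_obs(): the state, without advancing time (a new reading comes with each control period).
- snapshot(name): name is "side" or "top" or "wrist"; returns (picture, depth): 384x512x3 uint8, red, green, blue; 384x512 float32, m along the optical axis (not along the pixel's ray), 0 where there is no reading.
- calibration(name): a dict with "fx", "fy", "cx", "cy" (pixels), "rvec" (rotation vector, rad) and "tvec" (3), from world to camera coordinates, as OpenCV has them; the wrist camera has in their place "tool_from_camera" (4x4, takes a point from camera to tool coordinates, whose origin is the TCP and whose axes are the flange's). Camera axes: x right, y down, z forward; pixel columns grow to the right and rows downward; lengths in m; the calibration is good to about 2 mm. The wrist camera is an equidistant fisheye: a pixel r from the principal point sees the ray r / f radians off the axis. A picture is of the moment at which its call begins: read the wrist's pose just before it. calibration takes no time and is no camera call.
- robot.close_job(): hands the job in, once; it reports no verdict.
The state is a dict: "time": time; "joint_positions": joint angles; "qvel": joint speeds; "joint_torque": joint torques, N m; "tool_pos": TCP position; "ee_rot": TCP orientation; "wrist_force": force on the tool from outside, world axes, zero at the start; "wrist_torque": the same for the moment, N m; "width": finger opening in m.
Only numpy, scipy, OpenCV 4.12 (cv2) and the standard library are available. Lean on these libraries where they do the work, as an engineer would, in place of code of your own. Each camera call takes 0.05 s, during which the arm holds its last target. There are 200 camera calls.

TASK

Turn the dial of the light steriliser exactly two clicks clockwise and let go of it. Then take the green-handled spatula from its white rest, dip its steel blade straight down the middle of the steriliser's angled well, past half its depth, keep it there a second without pressing on the bottom or the sides, draw it out, and lower it gently, without dropping it, back flat across both arms of the rest with its handle in the two notches and about centred, and let go. Leave the dial at its new click and everything else on the counter where it is.

Things in the scene. Friction and masses are not known exactly. Their poses are not given: they have to be found in the camera images.
- dial (a joint): click-stop dial on the steriliser (rad), growing clockwise seen from above. Sprung stops at 0, 0.524, 1.047 and 1.571 (30 degrees apart; first and last are end stops); starts at the first, within 0.03, so two clicks on is 1.047 (large blue dot). Let go, it is drawn into the nearest stop; midway between stops is a crest; passing it takes about 0.1 N m
- dial_grip (a point): gripping point on the dial's upright axis, 87 mm above the counter; turns with the dial, x along its grip bar, z up. The dial is a black disc 56 mm across with an upright grip bar 53 long (x), 14 thick, 32 tall, its top 7 mm above this point; a white pointer line marks the bar's -x end
- unit: light steriliser, fixed to the counter: white housing 170 long (x), 100 wide (y), 50 tall, origin on the counter below a point 20 mm to +x of the housing's centre; the dial's axis is at x = -60 mm, the well leans out over the +x end, facing away from the robot; z up
- well: angled well of the steriliser, an open aluminium cup, fixed on the unit: 70 mm long, 50 mm outside, 42 mm inside, bottom 6 mm thick. Origin at the centre of its outer bottom, z along its axis out of the mouth, which leans 60 degrees from vertical to the unit's +x; inner bottom at z = 6 mm, mouth at z = 70 mm. The origin is 10 mm to the unit's +x and 65 mm above the counter; the highest point of the rim is 122 mm above the counter
- well_mouth (a point): centre of the well's mouth, axes as well
- spatula: spatula, 200 long, about 60 g: green plastic handle 140 x 20 x 14 (x from -100 to +40 mm), then a flat steel blade 60 x 18 x 3 up to x = +100. Origin on the underside of the handle; x along the tool to the blade, z up as it lies; its centre line is at z = 7 mm. It lies on the rest with its blade towards the robot
- spatula_tip (a point): end of the blade, on the centre line, 130 mm from spatula_grip
- spatula_grip (a point): middle of the handle, on the centre line, near the centre of mass; as it lies it is within 7 mm of midway between the rest's two arms, 43 mm above the counter
- rest: white ceramic rest, fixed: foot 120 (x) x 64 (y) x 10 mm with two cross arms at x = -45 and +45 mm, each 12 long, 56 wide; the handle lies along x on them, 36 mm above the counter, in notches 34 mm wide between horns that rise to 48 mm. Between the arms 78 mm are free for fingers above the 10 mm foot. Origin on the counter under its centre
- bottle: bystander: amber bottle, 54 across, 150 tall, origin at the centre of its foot
- biteblock: bystander: yellow stepped bite block 75 x 34 x 28, origin at the centre of its underside
- jar: bystander: white lidded jar, 68 across, 80 tall, origin at the centre of its foot
- tumbler: bystander: steel tumbler, 68 across, 95 tall, origin at the centre of its foot
- spray: bystander: blue plastic bottle, 56 across, 170 tall, origin at the centre of its foot
- canister: bystander: aluminium canister, 64 across, 110 tall, origin at the centre of its foot
- kidney: bystander: steel kidney dish about 205 (y) x 120 (x) x 34, origin on its underside in the middle of the bend
Not all that is in view belongs to the job. Of the things like the spatula, leave any that is red; of the rest the larger one is meant.

How it is judged:
On the way, in this order (a step that is already met when the one before it is completed fails the run):
1. the dial stands at the stop two clicks on from its start, at rest and let go (value of joint dial between 0.897198 and 1.1972 rad and velocity of joint dial between -0.05 and 0.05 rad/s and contact force between the fingers and unit below 0.1 N), for 0.2 s.
2. the held spatula's tip is past half the well's depth, near its axis, the tool within 10 degrees of the well's axis, for half a second (z of spatula_tip in the frame of well between 0.004 and 0.038 m and x of spatula_tip in the frame of well between -0.013 and 0.013 m and y of spatula_tip in the frame of well between -0.013 and 0.013 m and angle between the x axis of spatula and the z axis of well, either way round below 0.17 rad and contact force between the fingers and spatula above 0.5 N), for 0.5 s.
3. the spatula is out of the well, still held (distance between spatula_tip and well above 0.09 m and contact force between the fingers and spatula above 0.5 N), for 0.05 s.
4. the spatula, still held, has been lowered to within 10 mm of lying on the rest (not dropped from higher) (z of spatula_grip in the frame of rest below 0.053 m and horizontal distance between spatula_grip and rest below 0.025 m and contact force between the fingers and spatula above 0.5 N), for 0.05 s.
At the end, for the whole second after the job is handed in: The dial stands within 0.15 rad of its third stop (1.047 rad, two clicks from the start); the spatula lies still and released, flat (6 degrees) on both arms of the rest, its handle in both notches, its middle within 17 mm along and 9 mm across of the rest's centre. Either way round will do (value of joint dial between 0.897198 and 1.1972 rad and x of spatula_grip in the frame of rest between -0.017 and 0.017 m and y of spatula_grip in the frame of rest between -0.009 and 0.009 m and z of spatula_grip in the frame of rest between 0.039 and 0.047 m and angle between the x axis of spatula and the x axis of rest, either way round below 0.2 rad and angle between the z axis of spatula and the z axis of rest, either way round below 0.1 rad and linear speed of spatula below 0.02 m/s and angular speed of spatula below 0.2 rad/s and contact force between the fingers and spatula below 0.1 N); the robot touches nothing.
It fails at once if the dial is turned past the click wanted (value of joint dial above 1.309 rad).
It fails at once if the spatula presses on the steriliser with more than 10 N (contact force between spatula and unit above 10 N).
It fails at once if the spatula strikes or is pressed on the rest with more than 50 N (contact force between spatula and rest above 50 N).
It fails at once if the spatula is dropped on the counter (height (world z) of spatula_grip below 0.025 m).
It fails at once if a bystander is moved by more than 20 mm (distance of any of bottle, biteblock, jar, tumbler, kidney, spray, canister from where it was at the start of the episode above 0.02 m).
It also fails if it takes over 72 s, if anything falls off the work surface, if the arm or the gripper's body presses on something with over 40 N, if the wrist force passes 120 N, or if a joint passes its speed limit or range.

## Working session

There is one attempt and no reset: what is moved stays moved. The work goes in short steps, Python scripts to look and compute and a tool call to move; the robot and the scene stay as the last step left them, time stands still between calls to the robot, and variables do not carry over. Pictures are saved under pics/ and viewed, about 8 in all and at most 12, crops included, and the job is handed in when it is done.

Besides the shell and the picture viewer there is one more tool, called by a JSON object that holds its "op" and its "data". servo_tool: Moves the arm, as the interface text tells. Its arguments: {"type":"object","properties":{"series":{"type":"string"}},"required":["series"]}

```bash
mkdir -p pics; cat > h.py <<'E'
import numpy as np, cv2
from bench import robot, snapshot, calibration
from scipy.spatial.transform import Rotation as R
def snap(n):
    p,d=snapshot(n); np.savez(f'{n}.npz',p=p,d=d); return p,d
def load(n):
    z=np.load(f'{n}.npz'); return z['p'],z['d']
def cloud(n,d):
    c=calibration(n); v,u=np.mgrid[:d.shape[0],:d.shape[1]]
    P=np.stack([(u-c['cx'])/c['fx']*d,(v-c['cy'])/c['fy']*d,d],-1)
    M=cv2.Rodrigues(np.array(c['rvec'],float))[0]
    W=(P-np.array(c['tvec']).ravel())@M
    W[d<=0]=np.nan; return W
def proj(n,X):
    c=calibration(n)
    K=np.array([[c['fx'],0,c['cx']],[0,c['fy'],c['cy']],[0,0,1.]])
    return cv2.projectPoints(np.array(X,float).reshape(-1,1,3),np.array(c['rvec'],float),np.array(c['tvec'],float),K,None)[0].reshape(-1,2)
def save(n,p,f=1,box=None):
    if box: p=p[box[1]:box[3],box[0]:box[2]]
    cv2.imwrite(f'pics/{n}.png',cv2.resize(p[...,::-1],None,fx=f,fy=f,interpolation=cv2.INTER_CUBIC))
E
python3 - <<'E'
from h import *
for n in ['top','side']:
    p,d=snap(n); save(n+'0',p,1.5); c=calibration(n); M=cv2.Rodrigues(np.array(c['rvec'],float))[0]
    print(n,c['fx'],-M.T@np.array(c['tvec']).ravel(),M[2])
o=robot.get_obs(); print(o)
E
```

```text
top 494.36682671283444 [ 0.26878371 -0.03965967  1.61267614] [ 0.16435778  0.00119362 -0.98640007]
side 453.55629098863614 [0.15243132 1.20562407 0.81662657] [ 0.26263963 -0.83110694 -0.49018535]
{'time': 0.1, 'joint_positions': array([-1.37708900e+00,  8.78707335e-02,  1.37206673e+00, -2.18044901e-05,
        1.68359443e+00, -1.03126505e-01]), 'qvel': array([ 0.0001522 , -0.000103  , -0.00382785,  0.00090846,  0.00042892,
        0.00035935]), 'joint_torque': array([ 1.79269973e-03, -3.41251624e+01, -3.03302050e+01,  7.18844938e-02,
        3.04319803e-02, -9.78022058e-05]), 'tool_pos': array([ 0.16075269, -0.52547909,  0.20444534]), 'ee_rot': array([-3.13966149e+00, -1.78076959e-04,  2.96831227e-01]), 'wrist_force': array([-0.75705152,  1.52099314, -0.02265662]), 'wrist_torque': array([0.0214368 , 0.00429487, 0.02764004]), 'width': 0.09388631255411015}
```

View pics/top0.png

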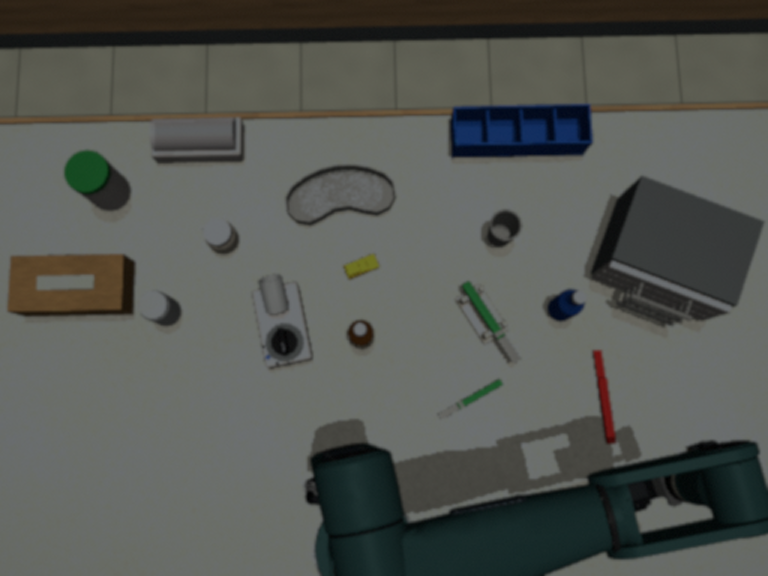

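View pics/side0.png

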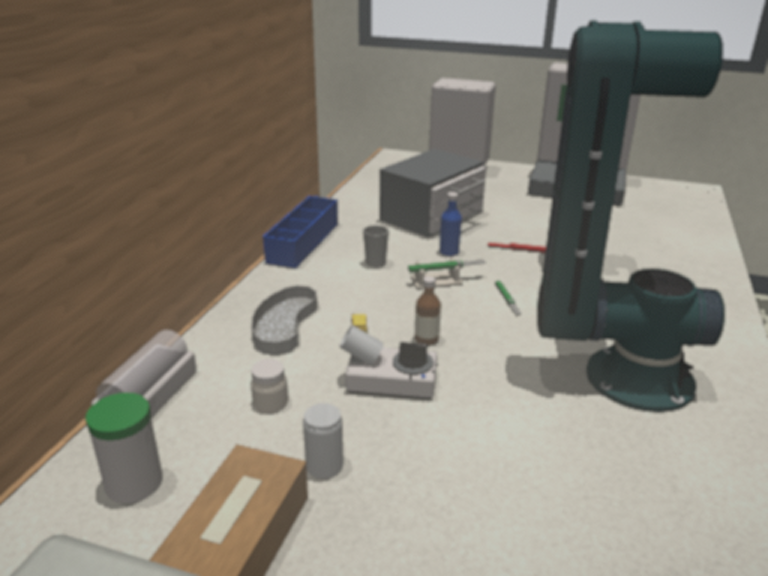

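```bash
cat > m.py <<'E'
from h import *
p,d=load('top'); W=cloud('top',d); hsv=cv2.cvtColor(p,cv2.COLOR_RGB2HSV)
def rect(m,name):
    X=W[m][:,:2].astype(np.float32); X=X[~np.isnan(X[:,0])]
    r=cv2.minAreaRect(X); print(name,len(X),'c',np.round(r[0],4),'size',np.round(r[1],4),'ang',round(r[2],1),'z',np.round(np.nanmedian(W[m][:,2]),4))
    b=cv2.boxPoints(r); print(np.round(b,3).tolist())
v,u=np.mgrid[:384,:512]
def box(a,b,c,e): return (u>a/1.5)&(u<c/1.5)&(v>b/1.5)&(v<e/1.5)
z=W[...,2]
print('counter z',np.nanmedian(z[box(380,350,430,390)]))
g=(hsv[...,0]>45)&(hsv[...,0]<80)&(hsv[...,1]>120)
rect(g&box(450,270,530,370),'handle')
rect(box(440,270,530,375)&(z>.028),'spat')
rect(box(440,270,520,345)&(z>.006)&(z<.02),'foot')
ub=box(245,260,320,375)
rect(ub&(z>.04)&(z<.058),'housing top')
m=ub&(z>.082)&(v>315/1.5); rect(m,'bar')
m=ub&(z>.06)&(v<318/1.5); rect(m,'well'); print(np.nanmax(z[m]))
for n,bx in dict(bottle=(340,310,380,355),bite=(340,250,382,280),spray=(540,280,590,325),canister=(135,280,180,325),jar=(200,215,240,255),tumbler=(480,205,525,250),kidney=(280,160,400,230)).items():
    m=box(*bx)&(z>.02); print(n,np.round(np.nanmedian(W[m],0),3),np.round(np.nanmax(z[m]),3))
E
python3 m.py
python3 - <<'E'
from h import *
p,d=load('top')
a=p[165:250,155:225]; b=p[175:250,290:360]
f=lambda x:cv2.convertScaleAbs(cv2.resize(x[:75,:70],None,fx=5.7,fy=5.7,interpolation=cv2.INTER_CUBIC),alpha=1.3)
save('crop1',np.hstack([f(a),f(b)]))
E
```

```text
counter z 0.0003172693526184226
handle 191 c [ 0.4936 -0.2576] size [0.1179 0.0165] ang 31.0 z 0.0498
[[0.4390000104904175, -0.2809999883174896], [0.44699999690055847, -0.29499998688697815], [0.5479999780654907, -0.23399999737739563], [0.5400000214576721, -0.2199999988079071]]
spat 485 c [ 0.4637 -0.2788] size [0.2    0.0558] ang 31.1 z 0.0479
[[0.36399999260902405, -0.3070000112056732], [0.3919999897480011, -0.3540000021457672], [0.5640000104904175, -0.25099998712539673], [0.5350000262260437, -0.2029999941587448]]
foot 435 c [ 0.5001 -0.2628] size [0.1719 0.1586] ang 87.6 z 0.0095
[[0.4169999957084656, -0.3449999988079071], [0.5759999752044678, -0.35199999809265137], [0.5830000042915344, -0.18000000715255737], [0.42399999499320984, -0.17399999499320984]]
housing top 1032 c [0.4663 0.1666] size [0.1724 0.1009] ang 11.0 z 0.0504
[[0.3720000088214874, 0.20000000298023224], [0.39100000262260437, 0.10100000351667404], [0.5609999895095825, 0.1340000033378601], [0.5410000085830688, 0.2329999953508377]]
bar 81 c [0.4277 0.159 ] size [0.0523 0.0138] ang 10.4 z 0.095
[[0.4009999930858612, 0.16099999845027924], [0.40299999713897705, 0.14800000190734863], [0.45500001311302185, 0.15700000524520874], [0.4519999921321869, 0.17100000381469727]]
well 394 c [0.5256 0.1781] size [0.0832 0.0497] ang 10.4 z 0.0977
[[0.47999998927116394, 0.19499999284744263], [0.48899999260902405, 0.1459999978542328], [0.5709999799728394, 0.16099999845027924], [0.5619999766349792, 0.20999999344348907]]
0.1251189699161419
bottle [ 0.434 -0.004  0.103] 0.157
bite [0.59  0.01  0.026] 0.034
spray [ 0.486 -0.426  0.113] 0.178
canister [0.499 0.412 0.107] 0.12
jar [0.657 0.295 0.078] 0.089
tumbler [ 0.671 -0.316  0.07 ] 0.103
kidney [0.761 0.045 0.03 ] 0.044
```

View pics/crop1.png

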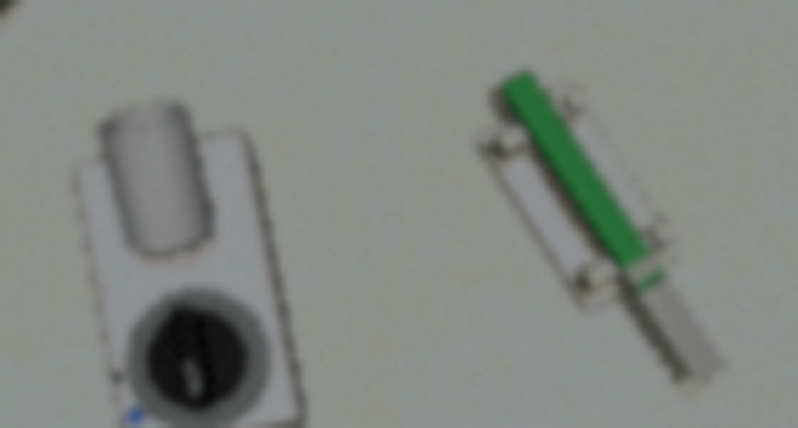

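Top view: large green spatula at px (490,320) on its rest, the small green and the red one are decoys; the steriliser at (282,318), its size fits (172×101), dial bar at (0.428,0.159), z 0.095, in line with the unit. Moving above the dial.

{"op": "servo_tool", "data": {"series": "0.1 0 0 -3 0;0.1 4 -5 -3 -0.12;0.1 8 -10 -3 -0.24;0.1 11 -14 -3 -0.36;0.1 14 -17.5 -3 -0.48;0.1 17 -21 -3 -0.6;0.1 20 -25 -3 -0.72;0.1 22 -28 -3 -0.84;0.1 25 -31.5 -3 -0.96;0.1 27.5 -35 -3 -1.08;0.1 30 -38 -3 -1.2;0.1 33 -41.5 -3 -1.32;0.1 35 -45 -3 -1.44;0.1 38 -48 -3 -1.56;0.1 40 -51 -3 -1.68;0.1 43 -54 -3 -1.8;0.1 45.55 -57.65 -3 -1.92;0.1 45.55 -57.65 -3 -2.04;0.1 45.55 -57.65 -3 -2.04;0.1 45.55 -57.65 -3 -2.04"}}

```text
time: 1.77
tool_pos: [0.4282, 0.1626, 0.234]
ee_rot: [-3.141, -0.002, 2.343]
wrist_force: [0.2, -0.6, -1.1]
width: 0.0424
```

{"op": "servo_tool", "data": {"series": "0.1 0 0 0 -0.12;0.1 0 0 0 -0.24;0.1 0 0 0 -0.36;0.1 0 0 0 -0.48;0.1 0 0 0 -0.6;0.1 0 0 0 -0.72;0.1 0 0 0 -0.84;0.1 0 0 0 -0.96;0.1 0 0 0 -0.99;0.1 0 0 0 -0.99;0.1 0 0 0 -0.99;0.1 0 0 0 -0.99"}}

```text
time: 2.77
tool_pos: [0.4276, 0.158, 0.2353]
ee_rot: [-3.141, -0.0, -2.958]
wrist_force: [-0.3, 0.0, 0.3]
width: 0.0419
```

```bash
cat > w.py <<'E'
from h import *
# wrist cloud: fisheye; depth along the optical axis
def wcloud(d,T):
    c=calibration('wrist'); v,u=np.mgrid[:d.shape[0],:d.shape[1]]
    x,y=(u-c['cx']),(v-c['cy']); r=np.hypot(x/c['fx'],y/c['fy'])  # angle
    s=np.where(r>1e-6,np.tan(r)/np.maximum(r,1e-6),1)
    P=np.stack([x/c['fx']*s*d,y/c['fy']*s*d,d],-1)
    P=P@T[:3,:3].T+T[:3,3]; P[(d<=0)|(r>1.3)]=np.nan; return P
def wrist():
    o=robot.get_obs(); p,d=snap('wrist')
    B=np.eye(4); B[:3,:3]=R.from_euler('xyz',o['ee_rot']).as_matrix(); B[:3,3]=o['tool_pos']
    return o,p,d,wcloud(d,B@np.array(calibration('wrist')['tool_from_camera']))
def fit(X,name):
    X=X[~np.isnan(X[:,0])]; r=cv2.minAreaRect(X[:,:2].astype(np.float32))
    print(name,len(X),'c',np.round(r[0],4),'size',np.round(r[1],4),'ang',round(r[2],2),'z',np.round(np.median(X[:,2]),4))
E
python3 - <<'E'
from w import *
o,p,d,W=wrist(); print(o['tool_pos'],o['ee_rot'],calibration('wrist')); save('w1',p,1.3)
z=W[...,2]; D=np.hypot(W[...,0]-.4277,W[...,1]-.159)
fit(W[(D<.035)&(z>.085)&(z<.11)],'bar'); fit(W[(D<.035)&(z>.055)&(z<.07)],'disc')
H=np.hypot(W[...,0]-.466,W[...,1]-.167)
fit(W[(H<.11)&(z>.044)&(z<.056)],'housing')
E
```

```text
[0.42762787 0.15803017 0.23530119] [-3.14132901e+00 -4.06963036e-04 -2.95793118e+00] {'fx': 297.3186396354542, 'fy': 297.3186396354542, 'cx': 253.78381366979556, 'cy': 189.7002801970626, 'tool_from_camera': array([[ 3.05829434e-04, -9.57034700e-01, -2.89973258e-01,
         8.59168280e-02],
       [ 9.99999826e-01,  1.46421768e-04,  5.71427412e-04,
         4.26393342e-04],
       [-5.04417465e-04, -2.89973382e-01,  9.57034578e-01,
        -1.79702224e-01],
       [ 0.00000000e+00,  0.00000000e+00,  0.00000000e+00,
         1.00000000e+00]])}
bar 596 c [0.4258 0.1621] size [0.0532 0.0138] ang 10.42 z 0.0941
disc 1796 c [0.4269 0.1587] size [0.0677 0.0698] ang 16.01 z 0.0634
housing 5061 c [0.4626 0.1693] size [0.1721 0.1007] ang 10.96 z 0.0504
```

View pics/w1.png

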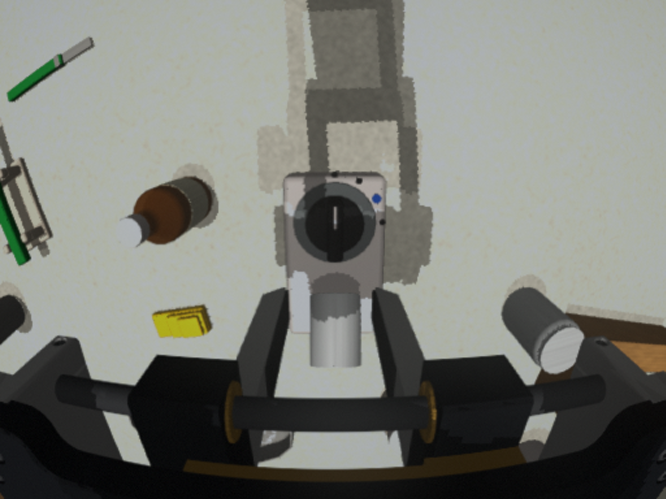

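{"op": "servo_tool", "data": {"series": "0.1 0.0 0.26 4 0;0.1 0.0 0.26 8 0;0.1 0.0 0.26 12 0;0.1 0 0.26 14 0;0.1 0 0.26 15.5 0;0.1 0 0.26 16.5 0;0.1 0 0.26 16.5 0;0.1 0 0.26 16.5 0;0.4 0 0.26 16.5 0;0.6 0 0.26 16.5 0;0.8 0 0.26 16.5 0;0.8 0 0.26 16.5 0;0.8 0 0.26 16.5 0;0.8 0 0.26 16.5 0"}}

```text
time: 3.98
tool_pos: [0.4277, 0.162, 0.0713]
ee_rot: [3.14, 0.002, -2.956]
wrist_force: [-0.9, 2.1, 1.4]
width: 0.0135
```

{"op": "servo_tool", "data": {"series": "0.8 0 0.1 0 0.1;0.8 0 0.1 0 0.2;0.8 0 0.1 0 0.3;0.8 0 0.1 0 0.4;0.8 0 0.1 0 0.5;0.8 0 0.1 0 0.6;0.8 0 0.1 0 0.7;0.8 0 0.1 0 0.8;0.8 0 0.1 0 0.9;0.8 0 0.1 0 0.98;0.8 0 0.1 0 1.04;0.8 0 0.1 0 1.04;0.8 0 0.1 0 1.04;0.8 0 0.1 0 1.04"}}

```text
time: 5.15
tool_pos: [0.4276, 0.1616, 0.0712]
ee_rot: [3.141, 0.001, 2.288]
wrist_force: [-1.4, -1.7, 4.9]
width: 0.0136
```

{"op": "servo_tool", "data": {"series": "0.5 0 0 0 0;0.3 0 0 0 0;0.1 0 0 0 0;0.1 0 0 0 0;0.1 0 0 0 0;0.1 0 0 -1 0;0.1 0 0 -3 0;0.1 0 0 -6 0;0.1 0 0 -10 0;0.1 0 0 -14 0;0.1 0 0 -17 0;0.1 0 0 -19 0;0.1 0 0 -19 0;0.1 0 0 -19 0"}}

```text
time: 6.32
tool_pos: [0.4278, 0.1622, 0.2621]
ee_rot: [3.139, 0.002, 2.287]
wrist_force: [-0.4, 0.5, -1.4]
width: 0.0421
```

```bash
python3 - <<'E'
from w import *
o,p,d,W=wrist(); print(o['time'],o['tool_pos'],o['ee_rot'],o['joint_positions'])
z=W[...,2]; D=np.hypot(W[...,0]-.427,W[...,1]-.1605)
fit(W[(D<.035)&(z>.085)&(z<.11)],'bar')
p,d=snap('top'); W=cloud('top',d); z=W[...,2]
hsv=cv2.cvtColor(p,cv2.COLOR_RGB2HSV); v,u=np.mgrid[:384,:512]
b=(u>290)&(u<355)&(v>180)&(v<250)
g=(hsv[...,0]>45)&(hsv[...,0]<80)&(hsv[...,1]>120)&b
fit(W[g&(z>.04)],'handle'); 
c=np.array([.492,-.259]); a=np.deg2rad(31); ux=np.array([np.cos(a),np.sin(a)]); uy=np.array([-ux[1],ux[0]])
s=(W[...,:2]-c)@ux; t=(W[...,:2]-c)@uy
for n,m in dict(tool=(abs(t)<.014)&(z>.03)&b, foot=b&(abs(s)<.075)&(abs(t)<.045)&(z>.005)&(z<.03), allrest=b&(s>-.075)&(abs(t)<.045)&(z>.005)).items():
    fit(W[m],n); print(' s',np.round(np.nanpercentile(s[m],[0,2,98,100]),4),'t',np.round(np.nanpercentile(t[m],[0,2,98,100]),4))
E
```

```text
6.3167 [0.42775652 0.16224818 0.26208676] [3.13853513e+00 1.65370547e-03 2.28690136e+00] [ 2.38548982e-01 -1.26995723e-01  1.47006723e+00 -6.50433669e-05
  1.79504563e+00 -4.77573159e-01]
bar 516 c [0.4252 0.1627] size [0.0136 0.0527] ang 41.18 z 0.0939
handle 185 c [ 0.494  -0.2578] size [0.1182 0.0174] ang 30.87 z 0.0498
tool 411 c [ 0.4622 -0.2765] size [0.1992 0.0268] ang 30.92 z 0.0483
 s [-0.1341 -0.1295  0.0613  0.0651] t [-0.013  -0.0119  0.0086  0.0138]
foot 406 c [ 0.4927 -0.2589] size [0.1479 0.0887] ang 31.49 z 0.0103
 s [-0.0731 -0.066   0.0662  0.0748] t [-0.045  -0.0373  0.0355  0.0443]
allrest 799 c [ 0.511  -0.2477] size [0.193  0.0887] ang 31.49 z 0.0175
 s [-0.0744 -0.0684  0.0781  0.1183] t [-0.045  -0.0344  0.0301  0.0443]
```

{"op": "servo_tool", "data": {"series": "0 -2.5 -1.6 0 0.12;0 -5 -3.2 0 0.24;0 -7.5 -4.8 0 0.36;0 -10 -6.5 0 0.48;0 -12.5 -8 0 0.6;0 -15 -9.7 0 0.72;0 -17.5 -11.3 0 0.84;0 -20 -13 0 0.96;0 -22.5 -14.5 0 1.08;0 -25 -16 0 1.2;0 -27.5 -17.8 0 1.32;0 -30 -19.4 0 1.44;0 -32.5 -21 0 1.56;0 -35 -22.6 0 1.68;0 -35.9 -23.2 1 1.747;0 -35.9 -23.2 1 1.747;0 -35.9 -23.2 1 1.747;0 -35.9 -23.2 1 1.747;0 -35.9 -23.2 1 1.747"}}

```text
time: 8.0
tool_pos: [0.4877, -0.2598, 0.2506]
ee_rot: [-3.141, -0.0, 0.542]
wrist_force: [0.3, -0.7, -0.1]
width: 0.0469
```

```bash
cat > sp.py <<'E'
from w import *
o,p,d,W=wrist(); print(o['time'],o['tool_pos'],o['ee_rot'],o['width']); save('w2',p,1.3)
z=W[...,2]; hsv=cv2.cvtColor(p,cv2.COLOR_RGB2HSV)
c=np.array([.4927,-.2589]); a=np.deg2rad(31); ux=np.array([np.cos(a),np.sin(a)]); uy=np.array([-ux[1],ux[0]])
s=(W[...,:2]-c)@ux; t=(W[...,:2]-c)@uy
near=(s>-.16)&(s<.1)&(abs(t)<.05)
g=(hsv[...,0]>45)&(hsv[...,0]<80)&(hsv[...,1]>100)
for n,m in dict(handle=near&g&(z>.044)&(z<.056), blade=near&(s<-.075)&(z>.03)&(z<.06),horns=near&~g&(abs(s)<.065)&(abs(t)>.015)&(z>.04)&(z<.055),foot=near&(abs(s)<.07)&(z>.006)&(z<.015)).items():
    fit(W[m],n); print(' s',np.round(np.nanpercentile(s[m],[0,2,98,100]),4),'t',np.round(np.nanpercentile(t[m],[0,2,98,100]),4))
E
python3 sp.py
```

```text
8.0 [ 0.48773877 -0.25980423  0.25056856] [-3.14121874e+00 -1.23127608e-04  5.42316620e-01] 0.04691022676277007
handle 1263 c [ 0.4876 -0.2609] size [0.1373 0.0189] ang 30.85 z 0.0503
 s [-0.074  -0.0588  0.0619  0.0633] t [-0.0084 -0.0069  0.0102  0.0105]
blade 467 c [ 0.4025 -0.3119] size [0.0581 0.0177] ang 31.46 z 0.0449
 s [-0.1336 -0.1328 -0.0773 -0.0755] t [-0.0081 -0.0079  0.0095  0.0096]
horns 287 c [ 0.4847 -0.2615] size [0.1007 0.0549] ang 30.42 z 0.0477
 s [-0.0586 -0.0581  0.0419  0.0423] t [-0.026  -0.0258  0.0285  0.0299]
foot 1706 c [ 0.4863 -0.2612] size [0.1169 0.0636] ang 30.18 z 0.0102
 s [-0.0653 -0.0496  0.0502  0.0516] t [-0.0307 -0.0298  0.0329  0.0339]
```

View pics/w2.png

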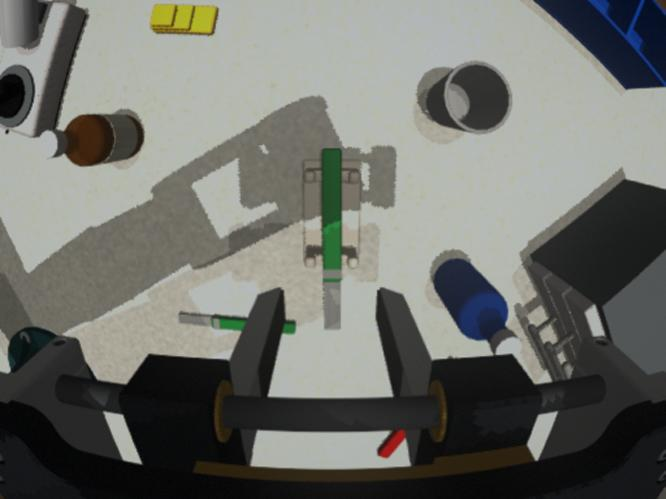

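{"op": "servo_tool", "data": {"series": "0 -0.15 0.11 4 0;0 -0.15 0.11 8 0;0 -0.15 0.11 12 0;0 -0.15 0.11 16 0;0 -0.15 0.11 19 0;0 -0.15 0.11 21 0;0 -0.15 0.11 22.6 0;0 -0.15 0.11 22.6 0;0 -0.15 0.11 22.6 0;0.2 -0.15 0.11 22.6 0;0.4 -0.15 0.11 22.6 0;0.6 -0.15 0.11 22.6 0;0.8 -0.15 0.11 22.6 0;0.8 -0.15 0.11 22.6 0;0.8 -0.15 0.11 22.6 0;0.8 -0.15 0.11 22.6 0"}}

```text
time: 9.38
tool_pos: [0.4876, -0.2631, 0.0256]
ee_rot: [3.14, -0.001, 0.54]
wrist_force: [-0.7, 1.9, 5.6]
width: 0.0198
```

{"op": "servo_tool", "data": {"series": "0.8 0 0 -1.5 0;0.8 0 0 -4 0;0.8 -3 0 -5 0;0.8 -6 0 -5 0;0.8 -7.8 0 -5 0;0.8 -7.8 0 -4 0;0.8 -7.8 0 -2.5 0;0.8 -7.8 0 -1 0;0.8 -7.8 0 -0.4 0;0.8 -7.8 0 -0.1 0;0.8 -7.8 0 0.2 0;0.8 -7.8 0 0.4 0;0.8 -7.8 0 0.6 0;0.8 -7.8 0 0.7 0;0.8 -7.8 0 0.7 0;0.8 -7.8 0 0.7 0"}}

```text
time: 10.72
tool_pos: [0.4192, -0.3017, 0.0183]
ee_rot: [-3.138, 0.002, 0.541]
wrist_force: [-6.6, 2.7, 7.6]
width: 0.0194
```

```bash
cat > tip.py <<'E'
from w import *
import sys
# tool-plane measurement: spatula line in tool frame (x along, height z up from TCP) from wrist + side images
def meas(tag, img=False):
    o=robot.get_obs(); B=R.from_euler('xyz',o['ee_rot']).as_matrix(); out=[]
    print(tag,round(o['time'],2),'tcp',np.round(o['tool_pos'],4),'yaw',round(o['ee_rot'][2],3),'F',np.round(o['wrist_force'],1),'w',round(o['width'],4))
    for n in ['side','top']:
        p,d=snap(n); W=cloud(n,d); L=(W-o['tool_pos'])@B; L[...,2]*=-1
        hsv=cv2.cvtColor(p,cv2.COLOR_RGB2HSV)
        m=(abs(L[...,1])<.014)&(L[...,0]>-.16)&(L[...,0]<.09)&(L[...,2]>-.07)&(L[...,2]<.09)
        g=m&(hsv[...,0]>45)&(hsv[...,0]<85)&(hsv[...,1]>100)
        P=L[g]
        if len(P)>10:
            for lo,hi,k in [(-.16,-.014,'front'),(.014,.09,'rear')]:
                Q=P[(P[:,0]>lo)&(P[:,0]<hi)]
                if len(Q)>5: print(n,k,len(Q),'x',np.round([Q[:,0].min(),Q[:,0].max()],3),'mean',np.round(Q.mean(0),4),'slope deg',np.round(np.degrees(np.arctan(np.polyfit(Q[:,0],Q[:,2],1)[0])),1))
        if img: 
            u,v=proj(n,[o['tool_pos']])[0].astype(int); save(f'{tag}_{n}',p,5,(max(u-60,0),max(v-45,0),u+60,v+45))
if __name__=='__main__': meas(sys.argv[1],len(sys.argv)>2)
E
python3 tip.py a
```

```text
a 10.72 tcp [ 0.4192 -0.3017  0.0183] yaw 0.541 F [-6.6  2.7  7.6] w 0.0194
top front 24 x [-0.054 -0.04 ] mean [-0.0466  0.0005  0.0171] slope deg 13.3
top rear 27 x [0.047 0.066] mean [ 0.0562 -0.0012  0.0387] slope deg 0.6
```

{"op": "servo_tool", "data": {"series": "0.8 0 0 -2 0;0.8 0 0 -5 0;0.8 0 0 -8 0;0.8 3 0 -9 0;0.8 6 0 -9 0;0.8 10 0 -9 0;0.8 14 0 -9 0;0.8 18 0 -9 0;0.8 22 0 -9 0;0.8 25 0 -9 0;0.8 26.5 0 -8 0;0.8 26.5 0 -6 0;0.8 26.5 0 -5 0;0.8 26.5 0 -5 0;0.8 26.5 0 -5 0"}}

```text
time: 12.07
tool_pos: [0.6465, -0.1664, 0.0661]
ee_rot: [-3.139, 0.002, 0.54]
wrist_force: [0.4, -0.2, -0.9]
width: 0.02
```

```bash
python3 tip.py b; python3 - <<'E'
from w import *
p,d=load('side'); o=robot.get_obs(); t=o['tool_pos']
ux=np.array([np.cos(o['ee_rot'][2]),np.sin(o['ee_rot'][2]),0])
u,v=proj('side',[t-ux*.06])[0].astype(int); print(u,v)
a=p[v-50:v+50,u-65:u+65]; save('b',a,6)
E
```

```text
b 12.07 tcp [ 0.6465 -0.1664  0.0661] yaw 0.54 F [ 0.4 -0.2 -0.9] w 0.02
top front 52 x [-0.053 -0.021] mean [-0.0372  0.0006  0.0206] slope deg 6.2
257 173
```

View pics/b.png

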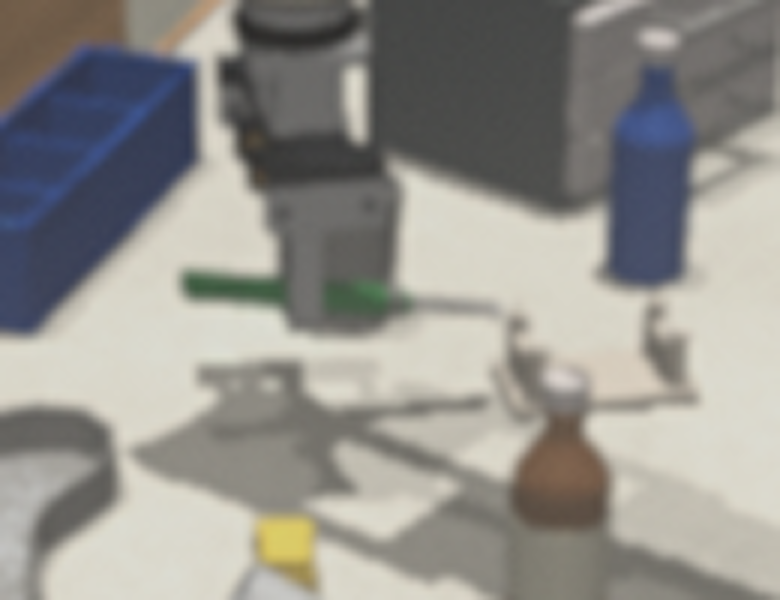

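```bash
cat > pl.py <<'E'
from w import *
def plane(px,o,n='side'):
    c=calibration(n); M=cv2.Rodrigues(np.array(c['rvec'],float))[0]; C=-M.T@np.array(c['tvec']).ravel()
    B=R.from_euler('xyz',o['ee_rot']).as_matrix(); ny=B[:,1]
    for u,v in px:
        r=M.T@np.array([(u-c['cx'])/c['fx'],(v-c['cy'])/c['fy'],1]); k=((o['tool_pos']-C)@ny)/(r@ny)
        q=B.T@(C+k*r-o['tool_pos']); print('x',round(q[0],4),'h',round(-q[2],4),'world',np.round(C+k*r,4))
E
python3 - <<'E'
from pl import *
o=robot.get_obs()
plane([(222.8,170.5),(275,174.7),(192+400/6,123+300/6)],o)
# green handle pixels: PCA on plane
p,d=load('side'); hsv=cv2.cvtColor(p,cv2.COLOR_RGB2HSV); g=(hsv[...,0]>45)&(hsv[...,0]<85)&(hsv[...,1]>100)
v,u=np.nonzero(g[150:190,210:270]); v+=150;u+=210
print(len(u)); L=u<242; print(u[L].mean(),v[L].mean(),u[~L].mean(),v[~L].mean())
plane([(u[L].mean(),v[L].mean()),(u[~L].mean(),v[~L].mean())],o)
E
```

```text
x 0.0663 h 0.0269 world [ 0.7045 -0.1332  0.0955]
x -0.1268 h -0.0098 world [ 0.5389 -0.2323  0.0586]
x -0.0649 h 0.0035 world [ 0.592  -0.2006  0.072 ]
0
nan nan nan nan
x nan h nan world [nan nan nan]
x nan h nan world [nan nan nan]<stdin>:7: RuntimeWarning: Mean of empty slice.
  ret = ret.dtype.type(ret / rcount)
<stdin>:8: RuntimeWarning: Mean of empty slice.
```

{"op": "servo_tool", "data": {"series": "0.8 0 0 1.5 0;0.8 0 0 3 0;0.8 0 0 3.4 0;0.8 0 0 3.4 0;0.8 -0.4 0 3.4 0;0.8 -0.8 0 3.4 0;0.8 -0.8 0 3.4 0;0.8 -0.8 0 3.4 0"}}

```text
time: 12.83
tool_pos: [0.6409, -0.1713, 0.0347]
ee_rot: [3.14, -0.001, 0.539]
wrist_force: [0.0, -0.8, 0.7]
width: 0.0196
```

{"op": "servo_tool", "data": {"series": "0.8 -0.1 0 0 0;0.8 -0.2 0 0 0;0.8 -0.3 0 -0.1 0;0.8 -0.3 0 -0.1 0;0.8 -0.3 0 -0.1 0"}}

```text
time: 13.25
tool_pos: [0.6381, -0.1723, 0.0346]
ee_rot: [3.141, -0.0, 0.54]
wrist_force: [-0.3, -0.2, 0.2]
width: 0.0193
```

{"op": "servo_tool", "data": {"series": "0.8 -0.1 0 0 0;0.8 -0.2 0 0 0;0.8 -0.3 0 -0.1 0;0.8 -0.3 0 -0.1 0"}}

```text
time: 13.58
tool_pos: [0.6376, -0.1727, 0.0365]
ee_rot: [3.14, -0.005, 0.54]
wrist_force: [5.5, 3.4, -0.8]
width: 0.0196
```

{"op": "servo_tool", "data": {"series": "0.8 -0.12 0 -0.5 0;0.8 -0.22 0 -0.95 0;0.8 -0.35 0 -1.4 0;0.8 -0.5 0 -1.8 0;0.8 -0.65 0 -2.25 0;0.8 -0.8 0 -2.65 0;0.8 -0.8 0 -2.65 0"}}

```text
time: 14.17
tool_pos: [0.6285, -0.1784, 0.0631]
ee_rot: [3.141, -0.0, 0.539]
wrist_force: [2.6, 1.2, -1.1]
width: 0.0197
```

```bash
cat > sd.py <<'E'
from pl import *
import sys
o=robot.get_obs(); p,d=snap('side'); t=o['tool_pos']; print(np.round(t,4),np.round(o['wrist_force'],1))
ux=R.from_euler('xyz',o['ee_rot']).as_matrix()[:,0]
hsv=cv2.cvtColor(p,cv2.COLOR_RGB2HSV)
q=proj('side',[t+ux*.07+[0,0,.06],t-ux*.13-[0,0,.05]]); lo=q.min(0).astype(int)-8; hi=q.max(0).astype(int)+8
sub=hsv[lo[1]:hi[1],lo[0]:hi[0]]; g=(sub[...,0]>45)&(sub[...,0]<85)&(sub[...,1]>90)
v,u=np.nonzero(g); v=v+lo[1]; u=u+lo[0]; print('green',len(u),lo,hi)
for a,b in ((u.min(),u.min()+6),(u.max()-6,u.max())):
    m=(u>=a)&(u<=b); plane([(u[m].mean(),v[m].mean())],o)
if len(sys.argv)>1:
    s=min(780/(hi[0]-lo[0]),580/(hi[1]-lo[1]),7); save(sys.argv[1],p[lo[1]:hi[1],lo[0]:hi[0]],s); print('scale',s)
E
python3 sd.py
```

```text
[ 0.6285 -0.1784  0.0631] [ 2.6  1.2 -1.1]
green 0 [219 155] [289 192]Traceback (most recent call last):
  File "sd.py", line 9, in <module>
    for a,b in ((u.min(),u.min()+6),(u.max()-6,u.max())):
                 ~~~~~^^
    return umr_minimum(a, axis, None, out, keepdims, initial, where)
ValueError: zero-size array to reduction operation minimum which has no identity
```

```bash
sed -i 's/^sub=.*/sub=p[lo[1]:hi[1],lo[0]:hi[0]].astype(int); g=(sub[...,1]>sub[...,0]*1.35)\&(sub[...,1]>sub[...,2]*1.2)/' sd.py; python3 sd.py c
```

```text
[ 0.6286 -0.1782  0.0627] [3.3 2.2 0. ]
green 19 [219 155] [289 193]
x 0.0503 h 0.0404 world [ 0.6717 -0.1524  0.1031]
x -0.0414 h 0.0005 world [ 0.5931 -0.1995  0.0631]
scale 7
```

View pics/c.png

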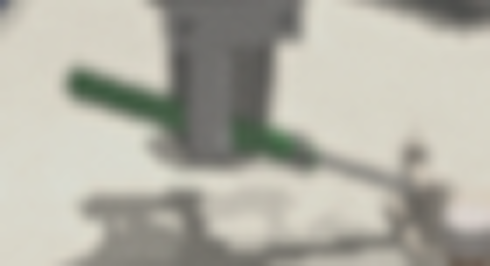

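{"op": "servo_tool", "data": {"series": "0.8 -0.1 0 -0.2 0;0.8 -0.2 0 -0.42 0;0.8 -0.3 0 -0.62 0;0.8 -0.4 0 -0.82 0;0.8 -0.5 0 -1.0 0;0.8 -0.6 0 -1.2 0;0.8 -0.72 0 -1.4 0;0.8 -0.85 0 -1.6 0;0.8 -0.85 0 -1.6 0;0.8 0 0 -2.2 0;0.8 1 0 -4 0;0.8 1 0 -6 0;0.8 1 0 -9 0;0.8 1 0 -9 0;0.8 1 0 -9 0"}}

```text
time: 15.52
tool_pos: [0.6382, -0.1734, 0.155]
ee_rot: [3.137, -0.002, 0.54]
wrist_force: [1.5, 0.4, -0.4]
width: 0.0201
```

```bash
python3 sd.py d; python3 tip.py d
```

```text
[ 0.6382 -0.1734  0.155 ] [ 1.5  0.4 -0.4]
green 31 [216 130] [287 170]
x 0.0496 h 0.0472 world [ 0.6806 -0.1477  0.2023]
x -0.0313 h -0.0016 world [ 0.6114 -0.1895  0.1533]
scale 7
d 15.57 tcp [ 0.6371 -0.173   0.1526] yaw 0.54 F [-0.4  0.8 -1.3] w 0.0197
top front 44 x [-0.046 -0.021] mean [-0.0333 -0.001   0.004 ] slope deg 24.2
```

View pics/d.png

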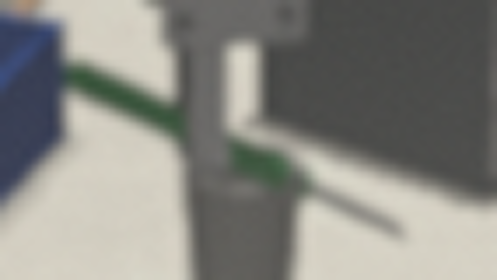

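```bash
python3 - <<'E'
from pl import *
o=robot.get_obs(); print(o['tool_pos'],o['joint_positions'])
plane([(226,140.7),(273.6,163.6),(216+310/7,130+185/7)],o)
E
```

```text
[ 0.63604527 -0.17257282  0.14998497] [-3.50621438e-01  3.49010229e-01  1.16845251e+00 -5.81640221e-04
  1.62805869e+00  6.80530944e-01]
x 0.0649 h 0.0591 world [ 0.6919 -0.1393  0.2089]
x -0.1069 h -0.0451 world [ 0.5442 -0.2274  0.1052]
x -0.0569 h -0.0118 world [ 0.5872 -0.2018  0.1383]
```

{"op": "servo_tool", "data": {"series": "0.8 0 0 -3 0;0.8 0 0 -6 0;0.8 2 -2.5 -7 0.03;0.8 4 -5 -7 0.06;0.8 6 -7.6 -7 0.09;0.8 8 -10 -7 0.12;0.8 10 -12.7 -7 0.15;0.8 12 -15.2 -7 0.18;0.8 14 -17.8 -7 0.21;0.8 16 -20.3 -7 0.24;0.8 18 -22.8 -7 0.27;0.8 20 -25.4 -7 0.3;0.8 22 -28 -7 0.33;0.8 23 -29.2 -7 0.352;0.8 23.9 -30.3 -7 0.352;0.8 23.9 -30.3 -7 0.352;0.8 23.9 -30.3 -7 0.352;0.8 23.9 -30.3 -7 0.352;0.8 23.9 -30.3 -7 0.352"}}

```text
time: 17.25
tool_pos: [0.6866, 0.2082, 0.2219]
ee_rot: [3.141, 0.0, 0.186]
wrist_force: [0.1, 0.2, -1.5]
width: 0.0198
```

```bash
python3 - <<'E'
from pl import *
o=robot.get_obs(); p,d=snap('side'); print(o['tool_pos'],o['ee_rot'],o['qvel'].round(3),o['width'])
pt=proj('side',[o['tool_pos'],[.5557,.1859,.1]]); print(pt)
lo=pt.min(0).astype(int)-[65,35]; hi=pt.max(0).astype(int)+[50,50]; s=min(780/(hi[0]-lo[0]),580/(hi[1]-lo[1])); print(lo,s)
save('e',p[lo[1]:hi[1],lo[0]:hi[0]],s)
E
```

```text
[0.68657645 0.20815015 0.22193445] [3.14093076e+00 4.00854182e-04 1.85883822e-01] [-0.003 -0.003 -0.003  0.006 -0.002  0.001] 0.019752106102333467
[[182.17532706 182.53959342]
 [229.91148933 223.50889546]]
[117 147] 4.603174603174603
```

View pics/e.png

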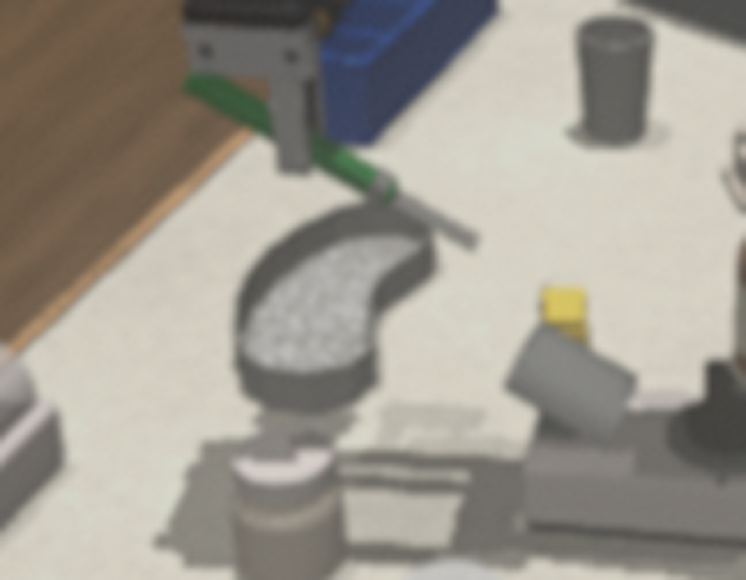

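```bash
python3 - <<'E'
from pl import *
o=robot.get_obs()
k=lambda x,y:(117+x/4.603,147+y/4.603)
plane([k(477,240),k(190,82),k(385,187)],o)
o2=dict(o); o2['tool_pos']=np.array([.5557,.1859,.1]); print('well'); plane([k(527,356),k(545,324),k(508,388)],o2)
# lateral check from top camera: blade/handle line and well
p,d=snap('top'); W=cloud('top',d); B=R.from_euler('xyz',o['ee_rot']).as_matrix()
L=(W-o['tool_pos'])@B; L[...,2]*=-1
m=(abs(L[...,1])<.03)&(L[...,0]>-.12)&(L[...,0]<-.02)&(L[...,2]>-.08)&(L[...,2]<.03)
Q=L[m]; 
for a in np.arange(-.12,-.02,.02):
    q=Q[(Q[:,0]>a)&(Q[:,0]<a+.02)]
    if len(q)>2: print(round(a+.01,3),len(q),q.mean(0).round(4))
E
```

```text
x -0.1074 h -0.0445 world [0.581  0.1883 0.1776]
x 0.0635 h 0.0499 world [0.749 0.22  0.272]
x -0.0519 h -0.0122 world [0.6356 0.1986 0.21  ]
well
x -0.0046 h -0.0024 world [0.5512 0.1851 0.0976]
x -0.0163 h 0.0223 world [0.5397 0.1829 0.1223]
x 0.008 h -0.0278 world [0.5636 0.1874 0.0722]
-0.05 13 [-0.0434 -0.0004  0.0004]
-0.03 38 [-0.0293  0.0002  0.0079]
```

{"op": "servo_tool", "data": {"series": "0.8 -0.28 -0.24 2 0;0.8 -0.28 -0.24 4 0;0.8 -0.28 -0.24 5.5 0;0.8 -0.28 -0.24 6.4 0;0.8 -0.28 -0.24 6.45 0;0.8 -0.28 -0.24 6.45 0;0.8 -1.1 -0.24 6.95 0;0.8 -2 -0.24 7.45 0;0.8 -2.9 -0.24 7.95 0;0.8 -3.3 -0.24 8.2 0;0.8 -3.3 -0.24 8.2 0;0.8 -3.3 -0.24 8.2 0"}}

```text
time: 18.35
tool_pos: [0.6543, 0.2062, 0.1413]
ee_rot: [3.142, -0.002, 0.188]
wrist_force: [0.5, -0.1, -0.5]
width: 0.0198
```

```bash
python3 - <<'E'
from pl import *
o=robot.get_obs(); print(o['tool_pos'],o['ee_rot'],o['wrist_force'].round(2))
a=snap('side')[0]; b=snap('top')[0]
c=proj('side',[[.57,.19,.12]])[0].astype(int); e=proj('top',[[.58,.19,.12]])[0].astype(int); print(c,e)
f=lambda x,q:cv2.resize(x[q[1]-35:q[1]+35,q[0]-35:q[0]+35],(395,395),interpolation=cv2.INTER_CUBIC)
save('f',np.hstack([f(a,c),f(b,e)]))
E
```

```text
[0.65428156 0.20616228 0.14134832] [ 3.14153948e+00 -2.37752782e-03  1.87645232e-01] [ 0.54 -0.13 -0.53]
[224 217] [176 176]
```

View pics/f.png

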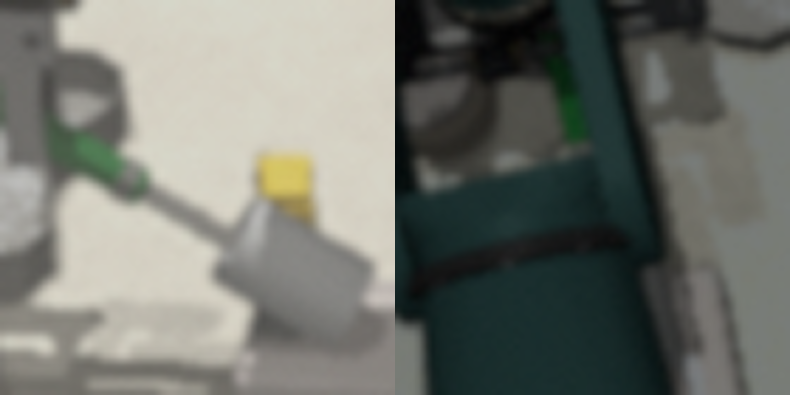

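{"op": "servo_tool", "data": {"series": "0.8 -0.8 0 0.46 0;0.8 -1.6 0 0.92 0;0.8 -2.4 0 1.38 0;0.8 -3.0 0 1.73 0;0.8 -3.3 0 1.9 0;0.8 -3.3 0 1.9 0;0.8 -3.3 0 1.9 0;0.8 -3.3 0 1.9 0"}}

```text
time: 19.12
tool_pos: [0.6218, 0.2, 0.1214]
ee_rot: [3.142, -0.001, 0.188]
wrist_force: [-0.1, -0.3, -1.2]
width: 0.0196
```

```bash
python3 - <<'E'
from pl import *
o=robot.get_obs(); print(o['tool_pos'],o['ee_rot'],o['wrist_force'].round(2))
B=R.from_euler('xyz',o['ee_rot']).as_matrix(); ux=B[:,0]
p,d=snap('side'); W=cloud('side',d)
# green front end of the handle -> tip is 60 mm on
sub=p.astype(int); g=(sub[...,1]>sub[...,0]*1.3)&(sub[...,1]>sub[...,2]*1.15); L=(W-o['tool_pos'])@B; L[...,2]*=-1
m=g&(abs(L[...,1])<.03)&(L[...,0]>-.09)&(L[...,0]<-.01)&(abs(L[...,2])<.06)
v,u=np.nonzero(m); print(len(u),L[m][:,0].min(),L[m].mean(0).round(4))
k=u>=u.max()-1; plane([(u[k].mean()+.5,v[k].mean())],o)
for h in (.0,.0): pass
for to in ([-.1105,-.046],[-.1126,-.046],[-.1085,-.0455]):
  t=o['tool_pos']+ux*to[0]+[0,0,to[1]]
  for mo in ([.5535,.1855,.099],[.5557,.1859,.1],[.5512,.1851,.0976]):
    e=t-np.array(mo); x=e[:2]@ux[:2]; lat=e[:2]@np.array([-ux[1],ux[0]])
    print(to,'well z',round(.07+x*.866+e[2]*.5,4),'x',round(x*.5-e[2]*.866,4),'y',round(lat,4))
E
```

```text
[0.62180195 0.20004812 0.12143118] [ 3.14152045e+00 -1.16512751e-03  1.87718831e-01] [-0.08 -0.34 -1.18]
32 -0.04326245397377461 [-0.033  -0.0067  0.0044]
x -0.0419 h -0.0022 world [0.5806 0.1922 0.1191]
[-0.1105, -0.046] well z 0.0229 x 0.0002 y 0.0015
[-0.1105, -0.046] well z 0.0205 x -0.0001 y 0.0016
[-0.1105, -0.046] well z 0.0256 x 0.0001 y 0.0015
[-0.1126, -0.046] well z 0.0211 x -0.0009 y 0.0015
[-0.1126, -0.046] well z 0.0187 x -0.0011 y 0.0016
[-0.1126, -0.046] well z 0.0238 x -0.0009 y 0.0015
[-0.1085, -0.0455] well z 0.0249 x 0.0007 y 0.0015
[-0.1085, -0.0455] well z 0.0225 x 0.0005 y 0.0016
[-0.1085, -0.0455] well z 0.0276 x 0.0007 y 0.0015
```

{"op": "servo_tool", "data": {"series": "0.8 0 0 0 0;0.8 0 0 0 0;0.8 0 0 0 0;0.8 0 0 0 0;0.8 0 0 0 0;0.8 0 0 0 0;0.8 0 0 0 0;0.8 0 0 0 0;0.8 0 0 0 0;0.8 0 0 0 0;0.8 0.8 0 -0.46 0;0.8 1.7 0 -0.98 0;0.8 2.7 0 -1.56 0;0.8 3.7 0 -2.13 0;0.8 4.7 0 -2.7 0;0.8 5.7 0 -3.3 0;0.8 6.6 0 -3.8 0;0.8 6.9 0 -5 0;0.8 6.9 0 -8 0;0.8 6.9 0 -11 0"}}

```text
time: 20.83
tool_pos: [0.6882, 0.2126, 0.2289]
ee_rot: [3.141, 0.005, 0.188]
wrist_force: [0.5, 0.7, 0.3]
width: 0.02
```

{"op": "servo_tool", "data": {"series": "0.8 -0.5 0.8 -1 0;0.8 -2 3 -2 -0.02;0.8 -4 6 -2 -0.05;0.8 -6 9 -2 -0.08;0.8 -8 12 -2 -0.11;0.8 -10 15 -2 -0.14;0.8 -12 18 -2 -0.17;0.8 -14 21 -2 -0.2;0.8 -16 24 -2 -0.23;0.8 -18 27 -2 -0.26;0.8 -20 30 -2 -0.29;0.8 -22 33 -2 -0.32;0.8 -24 36 -2 -0.352;0.8 -26 39 -2 -0.352;0.8 -27.5 41.5 0 -0.352;0.8 -28.6 43 3 -0.352;0.8 -28.6 43 6 -0.352;0.8 -28.6 43 9 -0.352;0.8 -28.6 43 11 -0.352;0.8 -28.6 43 11 -0.352"}}

```text
time: 22.5
tool_pos: [0.484, -0.2612, 0.1144]
ee_rot: [-3.131, 0.005, 0.539]
wrist_force: [-0.3, 0.5, -1.6]
width: 0.0199
```

```bash
python3 - <<'E'
from pl import *
for _ in range(2): o=robot.get_obs(); p,d=snap('wrist')
print(o['tool_pos'],o['ee_rot'],o['wrist_force'].round(2))
a=snap('side')[0]
c=proj('side',[o['tool_pos']-[.03,.02,.03]])[0].astype(int)
f=cv2.resize(a[c[1]-40:c[1]+40,c[0]-45:c[0]+45],(450,400),interpolation=cv2.INTER_CUBIC)
g=cv2.resize(p[100:300,170:340],(340,400)); save('g',np.hstack([f,g]))
E
```

```text
[ 0.4856693  -0.26196459  0.11759665] [-3.13538008  0.0031994   0.5391879 ] [ 0.55  0.66 -0.89]
```

View pics/g.png

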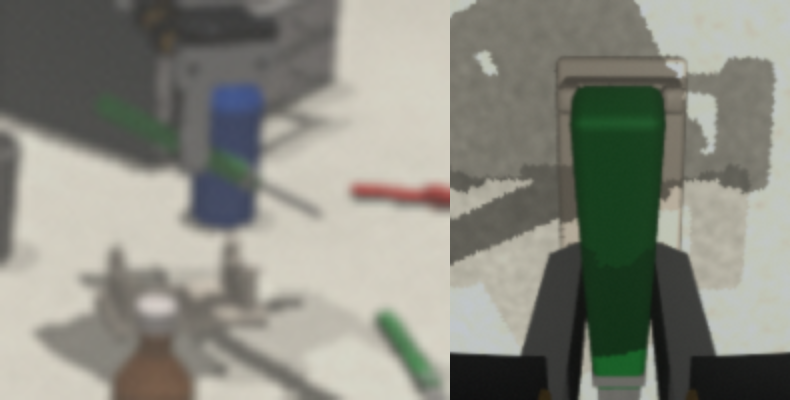

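{"op": "servo_tool", "data": {"series": "0.8 0 0 2.5 0;0.8 0 0 4.5 0;0.8 0 0 5.5 0;0.8 0 0 6 0;0.8 0 0 6.3 0;0.8 0 0 6.6 0;0.8 0 0 6.9 0;0.8 0 0 7.2 0;0.8 0 0 7.5 0;0.8 0 0 7.8 0;0.8 0 0 8.1 0;0.8 0 0 8.4 0;0.8 0 0 8.4 0;0.8 0 0 8.4 0"}}

```text
time: 23.82
tool_pos: [0.4906, -0.2643, 0.0399]
ee_rot: [3.136, -0.003, 0.54]
wrist_force: [2.3, -0.1, 6.3]
width: 0.0198
```

{"op": "servo_tool", "data": {"series": "0.8 0 0 0.3 0;0.8 0 0 0.5 0;0.8 0 0 0.7 0;0.8 0 0 0.9 0;0.8 0 0 1.1 0;0.8 0 0 1.3 0;0.8 0 0 1.45 0;0.8 0 0 1.45 0;0.8 0 0 1.45 0"}}

```text
time: 24.57
tool_pos: [0.49, -0.2636, 0.0242]
ee_rot: [3.138, -0.002, 0.54]
wrist_force: [3.7, 1.5, 5.0]
width: 0.0199
```

```bash
python3 tip.py h
```

```text
h 24.57 tcp [ 0.49   -0.2636  0.0242] yaw 0.54 F [3.7 1.5 5. ] w 0.0199
top front 25 x [-0.048 -0.034] mean [-0.0406 -0.0003  0.0257] slope deg -12.6
top rear 21 x [0.056 0.071] mean [ 0.064  -0.0009  0.027 ] slope deg 12.8
```

{"op": "servo_tool", "data": {"series": "0.55 0 0 0 0;0.5 0 0 0 0;0.4 0 0 0 0;0.2 0 0 0 0;0 0 0 0 0;0 0 0 0 0;0 0 0 0 0;0 0 0 -1 0;0 0 0 -3 0;0 0 0 -6 0;0 0 0 -10 0;0 0 0 -14 0;0 0 0 -18 0;0 0 0 -22 0;0 0 0 -22 0;0 0 0 -22 0"}}

```text
time: 26.0
tool_pos: [0.4896, -0.2638, 0.2473]
ee_rot: [3.134, -0.004, 0.54]
wrist_force: [0.1, -0.0, -0.3]
width: 0.0471
```

```bash
python3 sp.py; python3 m.py | tail -8; python3 - <<'E'
from w import *
p,d=snap('top'); W=cloud('top',d); z=W[...,2]; D=np.hypot(W[...,0]-.4277,W[...,1]-.159)
fit(W[(D<.035)&(z>.085)&(z<.11)],'bar')
p2=load('wrist')[0]; save('i',np.hstack([cv2.resize(p2[80:280,180:340],(400,500)),cv2.resize(p[170:250,155:219],(400,500))]))
v,u=np.mgrid[:384,:512]
for n,bx in dict(bottle=(340,310,380,355),bite=(340,250,382,280),spray=(540,280,590,325),canister=(135,280,180,325),jar=(200,215,240,255),tumbler=(480,205,525,250),kidney=(280,160,400,230)).items():
    m=(u>bx[0]/1.5)&(u<bx[2]/1.5)&(v>bx[1]/1.5)&(v<bx[3]/1.5)&(z>.02); print(n,np.round(np.nanmedian(W[m],0),3))
E
```

```text
26.0 [ 0.48958735 -0.26382135  0.24732359] [ 3.1336119  -0.00362598  0.53986636] 0.047090693258865814
handle 1327 c [ 0.4941 -0.2591] size [0.1379 0.0187] ang 31.02 z 0.0503
 s [-0.0679 -0.053   0.0674  0.07  ] t [-0.0103 -0.0099  0.0078  0.0084]
blade 436 c [ 0.406  -0.3117] size [0.0527 0.0174] ang 31.21 z 0.0449
 s [-0.1279 -0.1271 -0.0757 -0.0752] t [-0.0094 -0.0093  0.0079  0.0081]
horns 288 c [ 0.4845 -0.2617] size [0.1005 0.0545] ang 30.96 z 0.0476
 s [-0.0587 -0.0583  0.0416  0.0418] t [-0.0255 -0.0254  0.0288  0.0291]
foot 1731 c [ 0.4854 -0.2612] size [0.1171 0.064 ] ang 30.26 z 0.0103
 s [-0.0664 -0.0486  0.0495  0.051 ] t [-0.0308 -0.0295  0.033   0.034 ]
0.12546214137169104
bottle [ 0.434 -0.005  0.102] 0.157
bite [0.59  0.009 0.025] 0.037
spray [ 0.483 -0.422  0.118] 0.424
canister [0.499 0.412 0.107] 0.118
jar [0.656 0.294 0.077] 0.089
tumbler [ 0.668 -0.313  0.075] 0.413
kidney [0.766 0.043 0.03 ] 0.043
bar 81 c [0.4276 0.1585] size [0.0142 0.0521] ang 40.6 z 0.0938
bottle [ 0.434 -0.005  0.104]
bite [0.59  0.01  0.026]
spray [ 0.444 -0.294  0.595]
canister [0.499 0.412 0.107]
jar [0.656 0.295 0.077]
tumbler [ 0.518 -0.231  0.63 ]
kidney [0.762 0.043 0.03 ]
```

View pics/i.png

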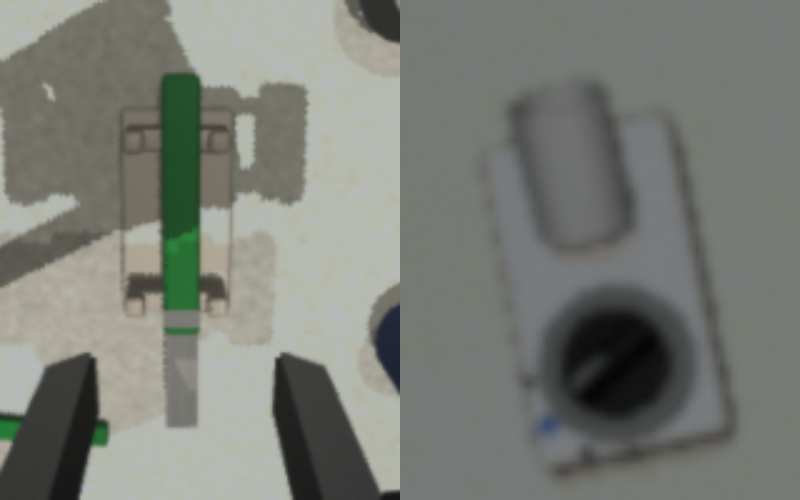

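```bash
python3 -c "
from bench import robot
o=robot.get_obs(); print(o['time'],o['width'],o['qvel'].round(3)); robot.close_job()"
```

```text
26.1 0.04719232303521963 [-0.     0.024  0.041  0.002 -0.001 -0.002]
the job is handed in; nothing more can be done
```

The whole task is carried out and the job was handed in at 26.1 s of the 72 s. My last checks put everything within the limits, but two bystanders went unchecked.

- **Dial:** I turned it two clicks clockwise and let go. Its grip bar now stands about 60° from where it started.
- **Tilting the spatula:** the tool only points straight down, so I tilted the spatula about 30° in the grip. I did this by pressing its handle on the front arm of the rest, then its blade tip against the rear arm. The highest wrist force I read while doing this was about 10 N.
- **Dip:** the tip went to about 19–28 mm along the well's axis (limits 4–38), about 2 mm off the middle by calculation. I held it there for over a second, with no contact force on the wrist before the hold, then drew it out.
- **Return to the rest:** lowering it onto the rest levelled it again. Then I released it and lifted clear.
- **Last spatula check:** it lies flat in both notches. It is about 3 mm across and about 10 mm along from the rest's centre (limits 9 and 17). It started about 3 mm off along, so it moved about 7 mm in the process.
- **Bystanders:** bottle, bite block, jar, canister and kidney dish measured unmoved. The arm hid the spray bottle and tumbler from the top camera, so I have no final measurement for those two, though the gripper stayed clear of both on the planned path.
- **Disagreement:** the top and wrist cameras differed by 2–4 mm on positions. I used averages and the position felt when gripping the dial.

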